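Close a plaster casting frame and hold its end board for clamping

TASK

Set the ribbed tile model down gently into the seat in the floor of the casting frame, ribs up. Then stand the loose end board on the frame's floor across its open end, centred with the white face inwards, and push it square against both rubber seals with a steady force of about 12 N in all, shared evenly. Finish with the arm still holding it pressed like that, so that I can put the clamps on, and leave everything else on the bench where it is.

Things in the scene. Friction and masses are not known exactly. Their poses are not given: they have to be found in the camera images.
- frame: casting frame screwed to the bench: brown floor board 18 mm thick (x -160 to +105 mm, y +-105 mm), plywood walls on three sides, white inside, tops 78 mm above the bench. Side walls x -65 to +90 mm, inner faces at y = +-75, outer +-90 mm; back wall's inner face at x = +75 mm. Origin: on the bench, right under the seat's middle; x from the open end (robot's side) to the back wall, y left, z up
- open_end (a point): middle of the open end, on the floor board's upper face (18 mm above the bench), in line with the free seal tips: frame x = -77 mm. The floor runs on 83 mm beyond it towards frame -x. A board that bears hard on this floor drags and jams: let it just touch while it slides to the seals
- seat (a point): centre of the bottom of the seat: a rectangular pocket in the frame's floor, 55 mm (frame x) x 95 mm (frame y), 8 mm deep, its bottom 10 mm above the bench
- seal_left (a joint): compression in m of the dark rubber bulb seal on the end of the side wall at frame +y: 12 mm wide, 56 mm high (20 to 76 mm above the bench), at y = +82.5 mm. 0 = free, its tip at frame x = -77 mm; pushed towards frame +x it gives like a spring, 1500 N/m (6 N at 4 mm), at most 8 mm
- seal_right (a joint): the same for the seal on the side wall at -y (frame y = -82.5 mm)
- ribbed_model: white plaster tile model, 50 x 90 mm (x, y), slab 24 mm high with five rounded ribs along y on top, 30 mm over all, about 0.2 kg; lies on the bench ribs up. Origin: centre of its underside; z points out of the ribbed face. Fits the seat either way round, long side along frame y
- end_board: loose end board standing upright on the bench: panel 15 mm thick (x), 200 mm long (y), 60 mm high, +x face white, -x face bare plywood with two dark upright battens 18 mm deep, 20 mm wide at y = +-82.5 mm; about 0.25 kg. Origin: middle of the panel's thickness and length, at its underside. Grip the panel from above, across its 15 mm, between the battens
- white_face (a point): middle of the end board's white face (7.5 mm to +x of the board's origin, 30 mm up)
- plain_model: a plain white plaster tile model with a smooth top, 50 x 90 x 28 mm (x, y, z); a bystander
- clamp_a: F-clamp with red jaws and wooden handle lying on the bench, bar 240 mm along its x, 105 mm wide, 24 mm high; kept ready for the colleague; a bystander
- try_square: small try square lying flat, dark wooden stock 110 mm and steel blade 160 mm, 16 mm high; a bystander
- blue_sample: arched blue glaze sample tile, 76 x 76 x 11 mm; a bystander
- terracotta_sample: arched terracotta sample tile, 64 x 64 x 12 mm; a bystander
- pigment_jar: teal pigment jar with steel lid, 72 mm across, 105 mm high; a bystander
- round_mould: white round plaster mould, 104 mm across, 66 mm high; a bystander
There are look-alikes about, which are no part of the job. What is shaped like the ribbed_model but blue or yellow is not meant.

How it is judged:
On the way, in this order (a step that is already met when the one before it is completed fails the run):
1. the ribbed model lies in the seat, ribs up, let go (horizontal distance between ribbed_model and seat below 0.005 m and z of ribbed_model in the frame of frame below 0.0125 m and angle between ribbed_model's own z axis and vertical below 0.06 rad and angle between the y axis of ribbed_model and the y axis of frame, either way round below 0.12 rad and linear speed of ribbed_model below 0.02 m/s and contact force between ribbed_model and the fingers below 0.2 N), for 0.2 s.
2. the end board stands across the open end, white face in, pressed evenly on both seals in the force band, for a second (horizontal distance between ribbed_model and seat below 0.005 m and z of ribbed_model in the frame of frame below 0.0125 m and angle between each of ribbed_model, end_board's own z axis and vertical below 0.06 rad and angle between the y axis of ribbed_model and the y axis of frame, either way round below 0.12 rad and value of joint seal_left between 0.002 and 0.0063 m and value of joint seal_right between 0.002 and 0.0063 m and (contact force between end_board and the fingers above 2 N or contact force between end_board and the arm above 2 N) and z of end_board in the frame of frame between 0.014 and 0.0215 m and y of end_board in the frame of frame between -0.01 and 0.01 m and x of white_face in the frame of frame above -0.079 m and angle between the x axis of end_board and the x axis of frame, either way round below 0.06 rad), for 1 s.
At the end, for the whole second after the job is handed in: Model ribs up in the seat (within 5 mm, down to 2.5 mm). End board held by the robot, at rest, upright and square (3 degrees) on the floor (3.5 mm), centred within 10 mm, white face inwards, each seal compressed 2 to 6.3 mm, i.e. 3 to 9.5 N on each (6 N is ideal) (all of step 2 and linear speed of end_board below 0.01 m/s); the arm keeps its last pose, push and grip.
It fails at once if the ribbed model is dropped into the seat (horizontal distance between ribbed_model and seat below 0.06 m and z of ribbed_model in the frame of frame below 0.05 m and linear speed of ribbed_model above 0.6 m/s).
It fails at once if a bystander is moved more than 30 mm (distance of any of plain_model, clamp_a, try_square, blue_sample, terracotta_sample, pigment_jar, round_mould from where it was at the start of the episode above 0.03 m).
It also fails if it takes over 70 s, if anything falls off the work surface, if the arm or the gripper's body presses on something with over 40 N, if the wrist force passes 120 N, or if a joint passes its speed limit or range.

ROBOT

A 7-joint arm with a two-finger parallel gripper is mounted at the origin on the work surface. World frame = base frame: x ahead of the robot, y to its left, z up, the work surface at z = 0. Lengths are in m, angles in rad, forces in N, time in s.
With the tool pointing down it reaches from about 0.35 to 0.9 m from the base axis. Payload 8.1 kg.
Tool frame: the origin (TCP) lies midway between the tips of the shut fingers; the grasp point (between the pads) lies 19 mm behind it; z points along the fingers, y is the line along which they close (so a half turn about z gives the same grasp; the last joint's range is limited). The gripper opens to 92 mm and grips with 3 to 60 N. Pads are 19 mm wide; open, the fingers measure 130 mm over their backs; the gripper's body (75 mm by 190 mm) begins 47 mm behind the grasp point.
Start: joints at [-1.413, 0.434, 0.025, 1.573, -0.012, 1.134, -0.075], TCP at [0.161, 0.604, 0.197] pointing down, gripper open.
Joint ranges: [-2.62, 2.62], [-0.44, 2.09], [-1.27, 1.32], [0.08, 2.57], [-1.32, 4.46], [0.12, 2], [-2.74, 2.74]. Speed limits (rad/s): [2.22, 2.22, 3.01, 3.01, 3.14, 3.14, 3.14].

INTERFACE

Orientations are given as a rotation vector (axis times angle).
In Python, from cell import arm gives the robot as it stands.
- The arm moves only by the tool carry_out, never from a script. Its arguments are lists of equal length, an entry for each row: "claw": the finger opening in cm, from 0 to 9.18; "delta_pos": the shift along the tool's x, y, z in cm, a list of three; "angular": the turn, a rotation vector about the tool's x, y, z in rad, a list of three. In form: {"claw": [claw, ...], "delta_pos": [[dx, dy, dz], ...], "angular": [[ax, ay, az], ...]}. A call has 1 to 20 rows; each row shifts and turns the commanded pose from where the row before left it, along the tool's axes as they then stand; what a row does not reach is not made up. A row lasts 1/10 s, in which the tool goes at most 50 mm and 8.59 degrees, less where a joint would pass 70% of its speed; a pose out of reach is approached as far as the arm can. A call with a gripper value outside its range is refused whole. The fingers move at their own pace and stop on an object; "force" is the grip in N (left out, the last holds). Time passes only in rows, so rows that do not move let the fingers close. It gives the time, the measured TCP pose, the force, the opening and the grip force at its end, in the units of the state.
- arm.observe(): the state, without advancing time (a new reading comes with each control period).
- arm.get_image(name): name is "scene" or "top" or "wrist"; returns a dict with "frame" (384x512x3 uint8, red, green, blue), "mtx" (3x3 intrinsics, pixels), "T" (4x4, takes a point from camera to world coordinates). Camera axes: x right, y down, z forward; pixel columns grow to the right and rows downward; lengths in m; the calibration is good to about 2 mm. A picture is of the moment at which its call begins. There is no depth.
- arm.sign_off(): hands the job in; it is judged then, once.
Trained networks look in a picture, given as the dict that the camera call returned (one of the last four; its "shot" number tells which), for a name from the list of things; names that differ only in an ending like _2 or _b are one class to them, and where a whole thing is asked for, a point or a joint stands for the part that bears it (a point fixed in the world has none). Each returns a list of dicts, best first, with "conf" (0 to 1); they miss things now and then, are a little off and sometimes report something else, mostly with a low value. They report only what shows in the picture. A call takes as long as a camera call. They do not tell look-alikes from the thing itself.
- arm.look_for(label, picture): "centre" ([column, row] as shares, 0 to 1, of the picture: columns of its width, rows of its height, amid what is visible of it).
- arm.trace(label, picture): "region" (384x512 bool, what is visible of it) and "centre" ([column, row] as shares, 0 to 1, of the picture: columns of its width, rows of its height, amid what is visible of it).
- arm.place_of(label, picture): "centre" ([column, row] as shares, 0 to 1, of the picture: columns of its width, rows of its height: a listed point, or the origin of a listed thing).
The state is a dict: "clock": time; "joints": joint angles; "dq": joint speeds; "joint_efforts": joint torques, N m; "position": TCP position; "ee_rot": TCP orientation; "force": force on the tool from outside, world axes, zero at the start; "ft_torque": the same for the moment, N m; "width": opening from 0.0 (shut) to 1.0 (fully open); "gripper_force": force on a finger pad.
Only numpy, scipy, OpenCV 4.12 (cv2) and the standard library are available. Lean on these libraries where they do the work, as an engineer would, in place of code of your own. Each camera call takes 0.05 s, during which the arm holds its last target. There are 200 camera calls.

## Working session

There is one attempt and no reset: what is moved stays moved. The work goes in short steps, Python scripts to look and compute and a tool call to move; the robot and the scene stay as the last step left them, time stands still between calls to the robot, and variables do not carry over. Pictures are saved under pics/ and viewed, at most 10 in all, crops included, and the job is handed in when it is done.

Besides the shell and the picture viewer there is one more tool, called after ">>>" as name(argument=value, ...), one argument or row to a line, values as JSON. carry_out: Moves the arm, as the interface text tells. Its arguments: {"type":"object","properties":{"claw":{"type":"array","items":{"type":"number"}},"delta_pos":{"type":"array","items":{"type":"array","items":{"type":"number"}}},"angular":{"type":"array","items":{"type":"array","items":{"type":"number"}}},"force":{"type":"number"}},"required":["claw","delta_pos","angular"]}

```bash
mkdir -p pics; cat > h.py <<'E'
import numpy as np, cv2
from scipy.spatial.transform import Rotation as R
from cell import arm
def ray(p,u,v,z):
    K,T=p["mtx"],p["T"]; d=T[:3,:3]@np.linalg.solve(K,[u,v,1.]); o=T[:3,3]
    return o+d*(z-o[2])/d[2]
def proj(p,X):
    K,T=p["mtx"],p["T"]; c=np.linalg.inv(T)@np.r_[X,1]; q=K@c[:3]; return q[:2]/q[2]
def save(p,n): cv2.imwrite('pics/'+n,p["frame"][:,:,::-1])
np.set_printoptions(precision=4,suppress=True)
E
python3 - <<'E'
from h import *
print(arm.observe())
for n in ["scene","top"]:
    p=arm.get_image(n); save(p,n+'0.png'); print(n,p["T"],p["mtx"])
    for l,z in [("ribbed_model",0),("seat",.01),("open_end",.018),("frame",0),("end_board",0),("white_face",.03),("plain_model",0)]:
        for d in arm.place_of(l,p)[:4]:
            c=d["centre"]; u,v=c[0]*512,c[1]*384; print(l,round(d["conf"],2),round(u),round(v),ray(p,u,v,z))
E
```

```text
{'clock': 0.0, 'joints': array([-1.4126,  0.4352,  0.025 ,  1.5741, -0.0116,  1.134 , -0.0751]), 'dq': array([ 0.0004,  0.0007,  0.0007,  0.0001, -0.0006,  0.0004,  0.0008]), 'joint_efforts': array([  0.0002, -66.7841,   0.9855, -31.4462,  -0.0604,   0.0428,
         0.0002]), 'position': array([0.1611, 0.6033, 0.196 ]), 'ee_rot': array([-0.4086, -3.1148,  0.0026]), 'force': array([-0.6827,  0.5904, -0.4081]), 'ft_torque': array([-0.0205, -0.0118,  0.0307]), 'gripper_force': 0.0, 'width': 0.9966847784518426}
scene [[-0.8134  0.3807 -0.4398  1.2262]
 [ 0.5817  0.5369 -0.6111  0.9377]
 [ 0.0035 -0.7529 -0.6581  1.0716]
 [ 0.      0.      0.      1.    ]] [[388.2257   0.     256.8874]
 [  0.     388.2257 192.8196]
 [  0.       0.       1.    ]]
ribbed_model 0.77 215 178 [ 0.6015 -0.2464  0.    ]
ribbed_model 0.7 214 159 [ 0.5318 -0.3706  0.    ]
ribbed_model 0.55 189 162 [ 0.6385 -0.4175  0.    ]
seat 0.62 247 207 [ 0.5984 -0.0004  0.01  ]
seat 0.46 315 252 [0.533  0.3302 0.01  ]
open_end 0.82 263 204 [0.5396 0.0273 0.018 ]
frame 0.9 248 211 [0.6056 0.012  0.    ]
end_board 0.59 316 252
[... 224 characters left out ...]
.0196 -0.9951  0.0965  0.3578]
 [-0.9998 -0.0188  0.0086 -0.015 ]
 [-0.0068 -0.0966 -0.9953  1.6269]
 [ 0.      0.      0.      1.    ]] [[446.1433   0.     252.6217]
 [  0.     446.1433 190.0368]
 [  0.       0.       1.    ]]
ribbed_model 0.93 350 189 [ 0.5276 -0.356   0.    ]
ribbed_model 0.69 371 160 [ 0.6334 -0.4348  0.    ]
ribbed_model 0.69 161 254 [0.2765 0.3254 0.    ]
ribbed_model 0.59 318 170 [ 0.5925 -0.2387  0.    ]
seat 0.75 253 165 [0.6078 0.0012 0.01  ]
open_end 0.7 248 183 [0.5395 0.0176 0.018 ]
frame 0.81 248 165 [0.6079 0.0171 0.    ]
frame 0.59 342 256 [ 0.283  -0.3276  0.    ]
white_face 0.7 158 185 [0.5248 0.3399 0.03  ]
plain_model 0.7 337 130 [ 0.7435 -0.3089  0.    ]
```

```bash
python3 - <<'E'
import cv2
im=cv2.imread('pics/top0.png'); cv2.imwrite('pics/top0b.png',cv2.resize(im[60:330,60:460],(800,540),interpolation=2))
im=cv2.imread('pics/scene0.png'); cv2.imwrite('pics/scene0b.png',cv2.resize(im,(800,600),interpolation=2))
E
```

```text
(no output)
```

View pics/top0b.png

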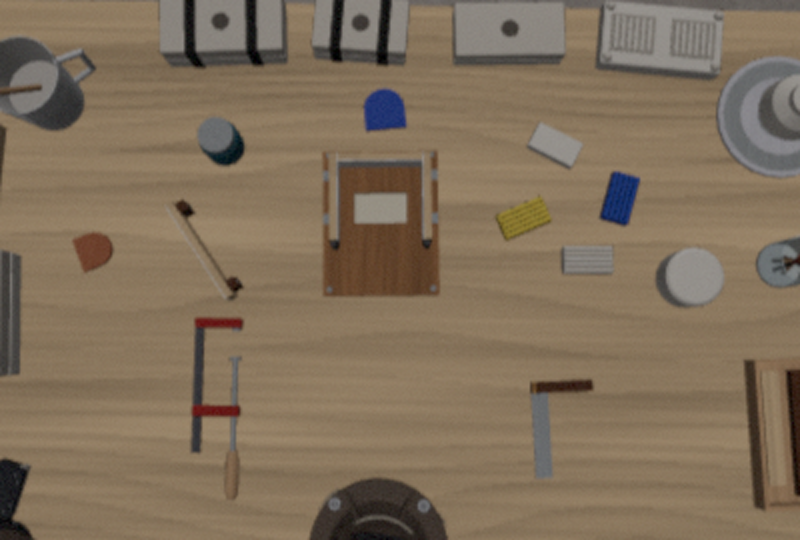

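View pics/scene0b.png

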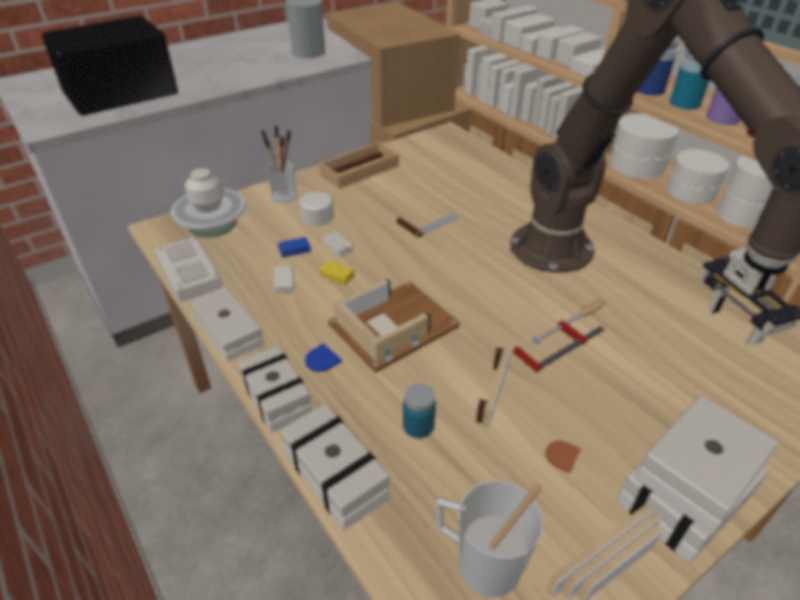

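The top view shows the white ribbed tile at about pixel (353,190), long side along world y. The frame's floor and seat are near (250,165). The board runs diagonally at about (162,185), battens towards the frame and white face away, which gives a board yaw of about 124°. Next I get closer views from the wrist.

```bash
cat >> h.py <<'E'
def pose():
    s=arm.observe(); return s["position"],R.from_rotvec(s["ee_rot"]),s
def go(xyz,yaw_y):
    """tool-axis shift (cm) to xyz in present tool axes, and the tool-z turn (after it) that puts tool y at yaw_y with z down"""
    p,r,s=pose(); d=r.inv().apply(np.array(xyz)-p)*100
    y=np.array([np.cos(yaw_y),np.sin(yaw_y),0]); z=np.array([0,0,-1.]); x=np.cross(y,z)
    t=R.from_matrix(np.c_[x,y,z])
    print("clock",round(s["clock"],2),"pos",p,"tool y yaw",np.degrees(np.arctan2(*r.as_matrix()[1::-1,1])).round(2),"shift cm",d,"turn",(r.inv()*t).as_rotvec(),"F",s["force"],"w",s["width"]*9.2,"j",s["joints"])
E
python3 - <<'E'
from h import *
p=arm.get_image("wrist"); q,r,s=pose()
print("cam in tool",r.inv().apply(p["T"][:3,3]-q),"cam axes in tool\n",r.as_matrix().T@p["T"][:3,:3],p["mtx"][0,0])
go([0.5,0.33,0.30],np.radians(124))
E
```

```text
cam in tool [ 0.067  -0.0004 -0.1865] cam axes in tool
 [[-0.001  -0.9679 -0.2515]
 [ 1.     -0.001  -0.0001]
 [-0.0002 -0.2515  0.9679]] 338.61690098328614
clock 0.85 pos [0.1612 0.6039 0.1969] tool y yaw 75.05 shift cm [-39.7982 -17.7217 -10.314 ] turn [ 0.0001  0.     -0.8543] F [-0.3729 -0.17    0.5009] w 9.192977109091615 j [-1.4126  0.4345  0.025   1.5732 -0.0116  1.134  -0.0751]
```

>>> carry_out(
  claw=[9.18,9.18,9.18,9.18,9.18,9.18,9.18,9.18,9.18,9.18,9.18,9.18,9.18,9.18,9.18,9.18,9.18,9.18],
  delta_pos=[
    [-2,-1,-2],
    [-4,-1.7,-2],
    [-4,-1.7,-2],
    [-4,-1.7,-2],
    [-4,-1.7,-2.3],
    [-4,-1.7,0],
    [-4,-1.7,0],
    [-4,-1.7,0],
    [-4,-1.7,0],
    [-4,-1.7,0],
    [-1.8,-1.4,0],
    [0,0,0],
    [0,0,0],
    [0,0,0],
    [0,0,0],
    [0,0,0],
    [0,0,0],
    [0,0,0],
  ],
  angular=[
    [0,0,0],
    [0,0,0],
    [0,0,0],
    [0,0,0],
    [0,0,0],
    [0,0,0],
    [0,0,0],
    [0,0,0],
    [0,0,0],
    [0,0,0],
    [0,0,0],
    [0,0,-0.12],
    [0,0,-0.12],
    [0,0,-0.12],
    [0,0,-0.12],
    [0,0,-0.12],
    [0,0,-0.12],
    [0,0,-0.13],
  ],
)

```text
clock: 2.65
position: [0.5001, 0.3302, 0.2998]
ee_rot: [-0.919, 3.004, 0.0]
force: [0.0, 0.2, 0.1]
width: 1.0
gripper_force: 0.0
```

```bash
python3 - <<'E'
from h import *
p=arm.get_image("wrist"); save(p,"w_board.png")
for l,z in [("end_board",0),("white_face",.03)]:
    for d in arm.place_of(l,p)[:3]:
        c=d["centre"]; u,v=c[0]*512,c[1]*384; print(l,round(d["conf"],2),round(u),round(v),ray(p,u,v,z))
for d in arm.trace("end_board",p)[:1]:
    m=d["region"]; print(d["conf"],m.sum()); ys,xs=np.nonzero(m); print(cv2.minAreaRect(np.c_[xs,ys].astype(np.float32)))
go([0.615,0,0.35],0)
E
```

```text
end_board 0.72 247 165 [0.5231 0.3316 0.    ]
white_face 0.7 253 169 [0.5178 0.3394 0.03  ]
0.74 2591
((236.13107299804688, 166.08197021484375), (154.1166534423828, 29.113004684448242), 89.40319061279297)
clock 2.85 pos [0.5001 0.3301 0.2999] tool y yaw 123.53 shift cm [  8.6529 -33.864   -5.0185] turn [ 0.0001 -0.0001  2.156 ] F [-0.1173  0.3751  0.3336] w 9.218630197496125 j [-0.7065  0.3289  0.0476  1.4781 -0.0159  1.335   1.4982]
```

View pics/w_board.png

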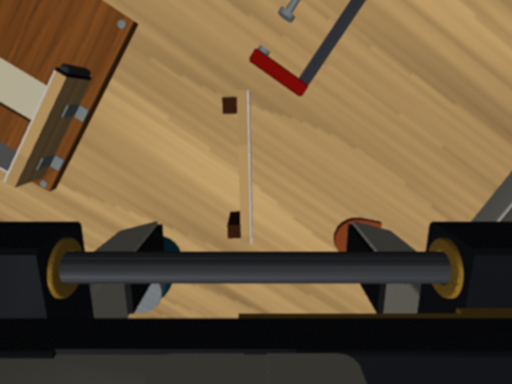

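The wrist view shows the dark batten tops at (229,105) and (234,225), and the thin white face edge running from (248,90) to (251,243). The white side faces tool +y, as expected. I measure this edge, then go over the frame.

```bash
python3 - <<'E'
from h import *
im=cv2.imread('pics/w_board.png').astype(float)
pts=[]
for v in range(95,240,5):
    row=im[v,240:262].min(axis=1); k=row.argmax(); w=np.clip(row-np.median(row),0,None); pts.append((240+(w*np.arange(22)).sum()/w.sum(),v))
pts=np.array(pts); f=np.polyfit(pts[:,1],pts[:,0],1); print("line",f,"resid",np.abs(pts[:,0]-np.polyval(f,pts[:,1])).max())
col=[im[v,int(round(np.polyval(f,v)))].min() for v in range(80,256)]
print([int(c) for c in col][:20],[int(c) for c in col][-20:])
print(im[170,225:262].astype(int).tolist())
np.save('f.npy',f)
# the board picture's calibration: re-take (arm has not moved)
p=arm.get_image("wrist")
for z in (.06,):
    a=ray(p,np.polyval(f,90),90,z); b=ray(p,np.polyval(f,243),243,z); print(a,b,np.linalg.norm(a-b),"mid",(a+b)/2,"yaw of b-a",np.degrees(np.arctan2(*(a-b)[1::-1])))
for n,(u,v) in dict(b1=(229,105),b2=(234,225)).items(): print(n,ray(p,u,v,.06))
E
```

```text
line [  0.0286 244.6962] resid 1.1249338294561824
[84, 84, 83, 82, 80, 81, 79, 78, 79, 92, 120, 140, 144, 147, 148, 149, 148, 148, 148, 153] [139, 138, 118, 123, 123, 125, 122, 113, 101, 93, 90, 90, 88, 89, 81, 59, 31, 20, 19, 23]
[[107, 161, 192], [107, 160, 191], [107, 160, 191], [106, 159, 191], [104, 157, 189], [103, 155, 188], [102, 154, 188], [100, 153, 186], [100, 151, 185], [98, 150, 184], [99, 150, 184], [98, 148, 182], [97, 146, 179], [93, 142, 174], [92, 140, 172], [93, 141, 173], [91, 140, 172], [92, 141, 173], [92, 141, 173], [91, 140, 172], [91, 140, 172], [90, 140, 172], [97, 143, 174], [120, 154, 176], [146, 160, 170], [132, 143, 151], [104, 131, 153], [91, 134, 165], [89, 136, 169], [88, 135, 168], [89, 134, 166], [88, 134, 165], [87, 133, 165], [88, 134, 165], [90, 136, 167], [90, 137, 169], [91, 138, 170]]
[0.4367 0.2767 0.06  ] [0.5999 0.3904 0.06  ] 0.1989170670823146 mid [0.5183 0.3335 0.06  ] yaw of b-a -145.14135618040737
b1 [0.4637 0.2677 0.06  ]
b2 [0.5913 0.3565 0.06  ]
```

>>> carry_out(
  claw=[9.18,9.18,9.18,9.18,9.18,9.18,9.18,9.18,9.18,9.18,9.18,9.18,9.18,9.18,9.18,9.18,9.18,9.18],
  delta_pos=[
    [0,-2,-1],
    [0.5,-3.5,-1],
    [0.7,-3.5,-1],
    [0.7,-3.5,-1],
    [0.7,-3.5,-1],
    [0.7,-3.5,0],
    [0.7,-3.5,0],
    [0.7,-3.5,0],
    [0.7,-3.5,0],
    [0.7,-3.5,0],
    [0,0,0],
    [0,0,0],
    [0,0,0],
    [0,0,0],
    [0,0,0],
    [0,0,0],
    [0,0,0],
    [0,0,0],
  ],
  angular=[
    [0,0,0],
    [0,0,0],
    [0,0,0],
    [0,0,0],
    [0,0,0],
    [0,0,0],
    [0,0,0],
    [0,0,0],
    [0,0,0],
    [0,0,0],
    [0,0,0.14],
    [0,0,0.14],
    [0,0,0.14],
    [0,0,0.14],
    [0,0,0.14],
    [0,0,0.14],
    [0,0,0.14],
    [0,0,0.14],
  ],
)

```text
clock: 4.7
position: [0.6355, 0.0179, 0.3498]
ee_rot: [0.837, 3.028, 0.0]
force: [0.5, 0.2, -0.4]
width: 1.003
gripper_force: 0.0
```

>>> carry_out(
  claw=[9.18,9.18,9.18,9.18,9.18,9.18,9.18,9.18],
  delta_pos=[
    [0,0,0],
    [0,0,0],
    [0,0,0],
    [0,0,0],
    [0,0,0],
    [0,0,0],
    [0,0,0],
    [0,0,0],
  ],
  angular=[
    [0,0,0.14],
    [0,0,0.14],
    [0,0,0.14],
    [0,0,0.14],
    [0,0,0.14],
    [0,0,0.14],
    [0,0,0.14],
    [0,0,0.05],
  ],
)

```text
clock: 5.5
position: [0.6355, 0.0181, 0.3498]
ee_rot: [2.219, 2.224, 0.0]
force: [-0.5, -0.5, -0.3]
width: 1.0
gripper_force: 0.0
```

```bash
python3 - <<'E'
from h import *
p=arm.get_image("wrist"); save(p,"w_frame.png")
for l,z in [("seat",.01),("open_end",.018),("frame",0),("seal_left",.07),("seal_right",.07)]:
    for d in arm.place_of(l,p)[:2]:
        c=d["centre"]; u,v=c[0]*512,c[1]*384; print(l,round(d["conf"],2),round(u,1),round(v,1),ray(p,u,v,z))
np.savez('frame_cam.npz',T=p["T"],mtx=p["mtx"])
go([0.52,-0.356,0.25],np.radians(0))
E
```

```text
seat 0.58 237.6 154.1 [0.6088 0.0077 0.01  ]
open_end 0.89 189.1 155.0 [0.5345 0.0074 0.018 ]
frame 0.62 238.0 149.6 [0.609  0.0134 0.    ]Traceback (most recent call last):
  File "<stdin>", line 4, in <module>
ValueError: it knows: blue_sample, clamp, end_board, frame, open_end, pigment_jar, plain_model, ribbed_model, round_mould, seat, terracotta_sample, try_square, white_face
```

View pics/w_frame.png

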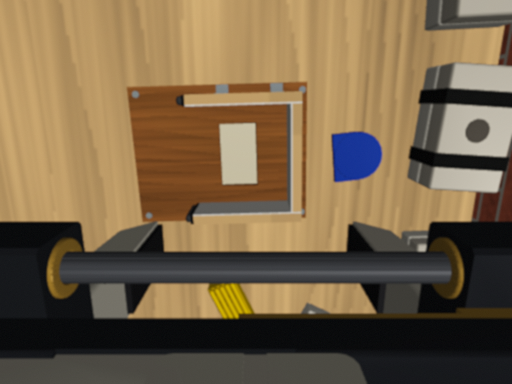

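The wrist view shows the seat as a light rectangle, about columns 220–257 and rows 123–185. The floor board's corners are near (129,88), (142,222) and (306,83), and the dark seals are at (180,100) and (191,217). I fit the frame pose from these.

```bash
python3 - <<'E'
from h import *
p=arm.get_image("wrist"); im=p["frame"]
hsv=cv2.cvtColor(im,cv2.COLOR_RGB2HSV); g=((hsv[...,1]<95)&(hsv[...,2]>110)).astype(np.uint8)
n,lab=cv2.connectedComponents(g); k=lab[154,238]; ys,xs=np.nonzero(lab==k)
print(im[154,238],hsv[154,238],im[154,200],(lab==k).sum(),xs.min(),xs.max(),ys.min(),ys.max())
c=max(cv2.findContours((lab==k).astype(np.uint8),cv2.RETR_EXTERNAL,cv2.CHAIN_APPROX_NONE)[0],key=len)[:,0]
for z in (.010,.018):
    W=np.array([ray(p,u,v,z)[:2] for u,v in c]); print("seat rect",z,cv2.minAreaRect((W*1000).astype(np.float32)))
# brown floor board outline: left edge & top edge
b=((hsv[...,0]<14)&(hsv[...,1]>110)).astype(np.uint8); k=cv2.connectedComponents(b)[1]; kk=k[154,170]; m=(k==kk)
left=np.array([[np.nonzero(m[v])[0].min()-.5,v] for v in range(100,205,3) ])
top=np.array([[u,np.nonzero(m[:,u])[0].min()-.5] for u in range(140,176,3)])
for nme,P in (("left",left),("top",top)):
    W=np.array([ray(p,u,v,.018)[:2] for u,v in P]); vx,vy,x0,y0=cv2.fitLine((W*1000).astype(np.float32),cv2.DIST_HUBER,0,.01,.01).ravel(); print(nme,"dir deg",np.degrees(np.arctan2(vy,vx)),"pt",x0,y0)
go([0.5,-0.356,0.25],np.radians(0))
for n_ in ["top"]:
    q=arm.get_image(n_)
    for d in arm.trace("ribbed_model",q)[:5]:
        ys,xs=np.nonzero(d["region"]); W=np.array([ray(q,u,v,.024)[:2] for u,v in zip(xs,ys)]); print(round(d["conf"],2),np.round(d["centre"],3),q["frame"][d["region"]].mean(0),cv2.minAreaRect((W*1000).astype(np.float32)))
E
```

```text
[198 190 163] [ 23  45 198] [117  68  29] 2189 219 256 123 183
seat rect 0.01 ((609.2606811523438, 8.010986328125), (56.64991760253906, 94.11137390136719), 0.602310299873352)
seat rect 0.018 ((609.6528930664062, 9.179962158203125), (55.788970947265625, 92.68106842041016), 0.602277934551239)
left dir deg 79.81725 pt 242.16624 0.43946683
top dir deg 0.55183995 pt 498.48773 221.71004
clock 5.75 pos [0.6355 0.0179 0.3498] tool y yaw 0.61 shift cm [-37.2442 -13.9479   9.9824] turn [ 0.     -0.      0.0107] F [-0.3018 -0.0043 -0.5068] w 9.218074587939888 j [-0.5131  0.4133  0.6367  1.3199 -0.2421  1.4852  0.1139]
0.95 [0.692 0.494] [142.7107 136.9642 129.6749] ((520.2443237304688, -363.1157531738281), (50.69658660888672, 93.56588745117188), 1.0772819519042969)
0.9 [0.628 0.442] [144.7507 126.2651  57.5092] ((593.8843383789062, -248.22030639648438), (53.883052825927734, 94.60163116455078), 24.81317901611328)
0.55 [0.722 0.414] [ 37.8127  57.6385 108.2559] ((633.9653930664062, -421.76226806640625), (54.02162170410156, 94.7779312133789), 74.62724304199219)
```

>>> carry_out(
  claw=[9.18,9.18,9.18,9.18,9.18,9.18,9.18,9.18,9.18,9.18,9.18,9.18],
  delta_pos=[
    [-2,-1,0],
    [-3.5,-1,1],
    [-3.5,-1,1],
    [-3.5,-1,1],
    [-3.5,-1,1],
    [-3.5,-1,1],
    [-3.5,-1,1],
    [-3.5,-1,1],
    [-3.5,-1,1],
    [-3.5,-1,1],
    [-3.5,-1,1],
    [0,0,0],
  ],
  angular=[
    [0,0,0],
    [0,0,0],
    [0,0,0],
    [0,0,0],
    [0,0,0],
    [0,0,0],
    [0,0,0],
    [0,0,0],
    [0,0,0],
    [0,0,0],
    [0,0,0],
    [0,0,0],
  ],
)

```text
clock: 7.05
position: [0.5243, -0.3596, 0.249]
ee_rot: [-2.22, -2.223, 0.006]
force: [-0.3, -0.5, -0.7]
width: 0.997
gripper_force: 0.0
```

```bash
python3 - <<'E'
from h import *
p=arm.get_image("wrist"); save(p,"w_tile.png")
for d in arm.trace("ribbed_model",p)[:3]:
    ys,xs=np.nonzero(d["region"]); print(round(d["conf"],2),np.round(d["centre"],3),p["frame"][d["region"]].mean(0))
    for z in (0.,.024,.03):
        W=np.array([ray(p,u,v,z)[:2] for u,v in zip(xs,ys)]); print(z,cv2.minAreaRect((W*1000).astype(np.float32)))
go([0.522,-0.36,0.01],0)
E
```

```text
0.9 [0.663 0.538] [ 17.6581  41.922  105.5909]
0.0 ((638.5546875, -432.7054748535156), (58.444244384765625, 102.18193817138672), 75.43659210205078)
0.024 ((632.3008422851562, -424.9586181640625), (55.22275161743164, 96.54951477050781), 75.43661499023438)
0.03 ((630.7374267578125, -423.0219421386719), (54.41741180419922, 95.14152526855469), 75.43657684326172)
0.85 [0.612 0.164] [142.3634 115.6317   2.1496]
0.0 ((597.6429443359375, -251.0641632080078), (55.07828140258789, 94.71170806884766), 23.1309814453125)
0.024 ((593.6441650390625, -253.32958984375), (52.042320251464844, 89.4911117553711), 23.13097381591797)
0.03 ((592.6444702148438, -253.89593505859375), (51.28333282470703, 88.18590545654297), 23.131010055541992)
0.61 [0.491 0.43 ] [144.9846 140.1946 128.7635]
0.0 ((521.1959228515625, -371.6567077636719), (52.64209747314453, 95.40715026855469), 1.0189875364303589)
0.024 ((521.4110717773438, -367.27496337890625), (49.74038314819336, 90.14820861816406), 1.0190075635910034)
0.03 ((521.46484375, -366.17950439453125), (49.01494216918945, 88.83348083496094), 1.0190130472183228)
clock 7.15 pos [ 0.5279 -0.3546  0.2498] tool y yaw 0.41 shift cm [-0.534  -0.5829 23.9756] turn [-0.0004 -0.      0.0072] F [ 0.7072 -0.3089  0.2255] w 9.165514788091444 j [ 0.066   0.4688  0.6836  1.5045 -0.3026  1.2764  0.792 ]
```

View pics/w_tile.png

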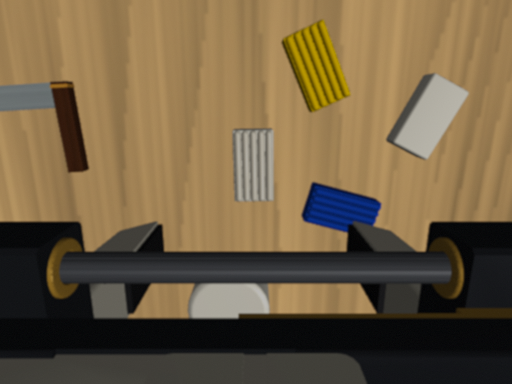

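The white ribbed tile is at (253,165), upright and about 1° off the tool. The blue tile at (341,207), the yellow one and the mould are clear of the fingers. Going down.

>>> carry_out(
  claw=[7.5,7.5,7.5,7.5,7.5,7.5,7.5,7.5,7.5,7.5,7.5],
  delta_pos=[
    [-0.5,-0.3,2],
    [-0.6,-0.35,3],
    [0,0,4],
    [0,0,4],
    [0,0,3.5],
    [0,0,2.5],
    [0,0,2],
    [0,0,1],
    [0,0,0.5],
    [0,0,0],
    [0,0,0],
  ],
  angular=[
    [0,0,-0.01],
    [0,0,0],
    [0,0,0],
    [0,0,0],
    [0,0,0],
    [0,0,0],
    [0,0,0],
    [0,0,0],
    [0,0,0],
    [0,0,0],
    [0,0,0],
  ],
)

```text
clock: 8.25
position: [0.5236, -0.3646, 0.0259]
ee_rot: [2.198, 2.243, 0.001]
force: [0.6, -0.9, 0.6]
width: 0.816
gripper_force: 0.0
```

```bash
python3 - <<'E'
from h import *
go([0.5215,-0.3655,0.01],np.radians(1))
p=arm.get_image("wrist"); save(p,"w_tile2.png")
E
```

```text
clock 8.25 pos [ 0.5236 -0.3646  0.0259] tool y yaw 1.16 shift cm [-0.0814 -0.2122  1.5905] turn [0.0014 0.0007 0.0028] F [ 0.5707 -0.9324  0.594 ] w 7.5034465403442185 j [ 0.1663  0.6841  0.555   1.7445 -0.462   0.8446  0.9533]
```

View pics/w_tile2.png

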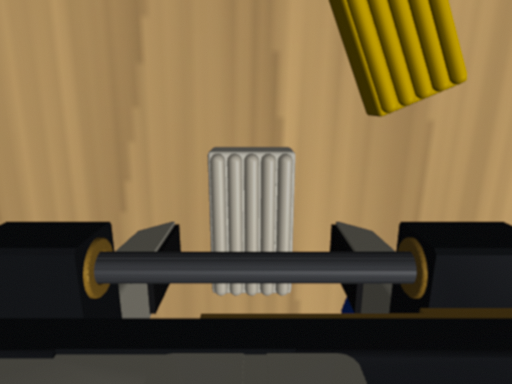

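The tile sits centred between the fingers: columns 209–294, and rows 150–293 compute to an 89 mm length centred within 3 mm of the tool. Going lower, gripping and lifting.

>>> carry_out(
  claw=[7.5,7.5,7.5,4.5,4.5,4.5,4.5,4.5,4.5,4.5,4.5],
  delta_pos=[
    [-0.1,-0.2,0.8],
    [0,0,0.7],
    [0,0,0],
    [0,0,0],
    [0,0,0],
    [0,0,0],
    [0,0,0],
    [0,0,0],
    [0,0,0],
    [0,0,0],
    [0,0,0],
  ],
  angular=[
    [0,0,0],
    [0,0,0],
    [0,0,0],
    [0,0,0],
    [0,0,0],
    [0,0,0],
    [0,0,0],
    [0,0,0],
    [0,0,0],
    [0,0,0],
    [0,0,0],
  ],
  force=20,
)

```text
clock: 9.4
position: [0.5209, -0.3654, 0.0098]
ee_rot: [2.199, 2.244, 0.0]
force: [-0.7, -0.1, -0.2]
width: 0.487
gripper_force: 0.0
```

>>> carry_out(
  claw=[4.5,4.5,4.5,4.5,4.5,4.5,4.5,4.5,4.5],
  delta_pos=[
    [0,0,0],
    [0,0,0],
    [0,0,-0.5],
    [0,0,-1.5],
    [0,0,-3],
    [0,0,-3],
    [0,0,-4],
    [0,0,-3],
    [0,0,0],
  ],
  angular=[
    [0,0,0],
    [0,0,0],
    [0,0,0],
    [0,0,0],
    [0,0,0],
    [0,0,0],
    [0,0,0],
    [0,0,0],
    [0,0,0],
  ],
)

```text
clock: 10.3
position: [0.5227, -0.3677, 0.1658]
ee_rot: [2.194, 2.237, 0.003]
force: [-0.1, -0.7, 0.3]
width: 0.49
gripper_force: 0.0
```

```bash
python3 - <<'E'
from h import *
go([0.6093,0.008,0.15],np.radians(0.6))
E
```

```text
clock 10.3 pos [ 0.5227 -0.3677  0.1658] tool y yaw 1.11 shift cm [37.4059  9.3701  1.4809] turn [0.0072 0.0045 0.0089] F [-0.0802 -0.6673  0.3101] w 4.510854247080972 j [ 0.1067  0.5325  0.6505  1.6221 -0.3539  1.0986  0.8702]
```

The opening went to 4.5 cm with no pad force, so I check whether the tile is in the hand.

```bash
python3 - <<'E'
from h import *
p=arm.get_image("wrist"); save(p,"w_lift.png"); print(arm.observe()["width"],arm.observe()["gripper_force"])
E
```

```text
0.48822822770096225 0.0
```

View pics/w_lift.png

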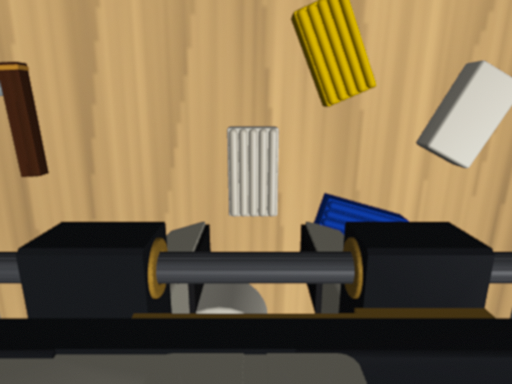

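The tile is still on the bench, at columns 228–278 and rows 127–215. The visible fingers also end near row 222. That projects to about 25–30 mm behind the stated TCP, so the fingers may be shorter than assumed. I check with the scene camera before trying again.

```bash
python3 - <<'E'
from h import *
q,r,s=pose()
for n in ("scene",):
    p=arm.get_image(n); 
    c=proj(p,q); print(n,"TCP px",c)
    for b in (0,-.019,-.03,-.066):
        print(b,[proj(p,q+r.apply([0,y,b])) for y in (-.0225,.0225)])
    x0,y0=int(c[0])-40,int(c[1])-40
    im=cv2.resize(p["frame"][y0:y0+60,x0:x0+80,::-1],(800,600),interpolation=cv2.INTER_CUBIC); cv2.drawMarker(im,(int((c[0]-x0)*10),int((c[1]-y0)*10)),(0,255,0),1,20,2); cv2.imwrite("pics/tips.png",im)
E
```

```text
scene TCP px [213.8453 128.0157]
0 [array([218.1864, 126.4276]), array([209.4518, 129.6229])]
-0.019 [array([217.9402, 122.6763]), array([209.1377, 125.8496])]
-0.03 [array([217.796 , 120.4792]), array([208.9538, 123.6394])]
-0.066 [array([217.3154, 113.1557]), array([208.3404, 116.2704])]
```

View pics/tips.png

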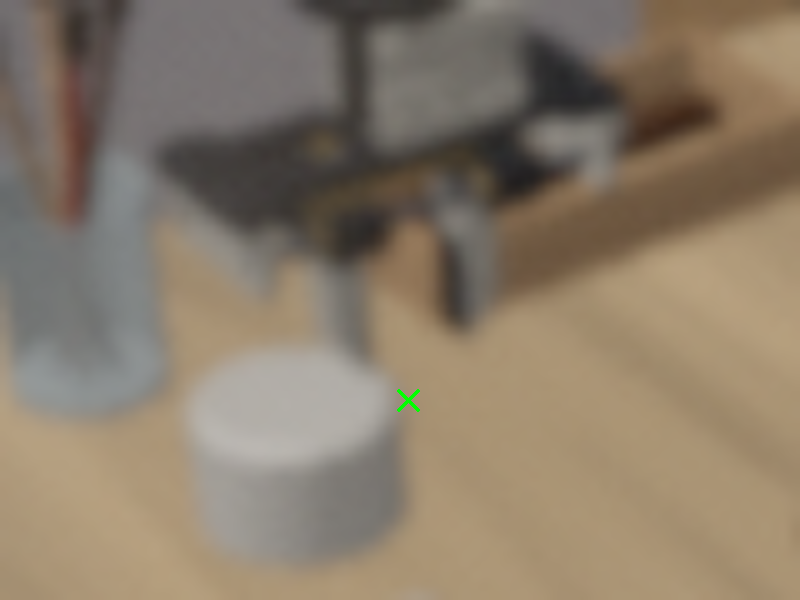

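In the tip picture the right fingertip is at crop (465,325) and the left at (345,355), about 7 px above the projected TCP. Both cameras therefore put the real tips about 28 mm short of the reported TCP, and the body is shifted by the same amount. So true tip z ≈ reported z + 0.028. I go again with that offset.

```bash
python3 - <<'E'
from h import *
go([0.5212,-0.3658,-0.016],np.radians(1))
E
```

```text
clock 10.4 pos [ 0.5212 -0.3657  0.1614] tool y yaw 1.14 shift cm [ 0.0078 -0.0409 17.7402] turn [0.0022 0.0009 0.0024] F [ 0.4369  0.0542 -0.27  ] w 4.513338219532006 j [ 0.1072  0.5365  0.6479  1.6272 -0.3551  1.0959  0.8711]
```

>>> carry_out(
  claw=[7.5,7.5,7.5,7.5,7.5,7.5,7.5,7.5,7.5,7.5,7.5],
  delta_pos=[
    [0,0,0],
    [0,0,2],
    [0,0,3],
    [0,0,3],
    [0,0,3],
    [0,0,2],
    [0,0,2],
    [0,0,1],
    [0,0,1],
    [0,0,0.5],
    [0,0,0],
  ],
  angular=[
    [0,0,0],
    [0,0,0],
    [0,0,0],
    [0,0,0],
    [0,0,0],
    [0,0,0],
    [0,0,0],
    [0,0,0],
    [0,0,0],
    [0,0,0],
    [0,0,0],
  ],
)

```text
clock: 11.5
position: [0.5206, -0.3653, -0.0156]
ee_rot: [-2.199, -2.243, 0.0]
force: [-0.2, -0.7, 0.8]
width: 0.817
gripper_force: 0.0
```

>>> carry_out(
  claw=[4.5,4.5,4.5,4.5,4.5,4.5,4.5,4.5],
  delta_pos=[
    [0,0,0.2],
    [0,0,0],
    [0,0,0],
    [0,0,0],
    [0,0,0],
    [0,0,0],
    [0,0,0],
    [0,0,0],
  ],
  angular=[
    [0,0,0],
    [0,0,0],
    [0,0,0],
    [0,0,0],
    [0,0,0],
    [0,0,0],
    [0,0,0],
    [0,0,0],
  ],
  force=20,
)

```text
clock: 12.3
position: [0.5211, -0.3655, -0.0168]
ee_rot: [2.199, 2.243, 0.001]
force: [-0.3, 1.3, 5.2]
width: 0.543
gripper_force: 20.0
```

>>> carry_out(
  claw=[7.0,7.0,7.0,7.0],
  delta_pos=[
    [0,0,0],
    [0,0,0],
    [0,0,0],
    [0,0,0],
  ],
  angular=[
    [0,0,0],
    [0,0,0],
    [0,0,0],
    [0,0,0],
  ],
)

```text
clock: 12.7
position: [0.5207, -0.3654, -0.0174]
ee_rot: [-2.199, -2.243, 0.0]
force: [0.3, -0.1, -0.2]
width: 0.756
gripper_force: 0.0
```

>>> carry_out(
  claw=[7.0,7.0,7.0],
  delta_pos=[
    [0,0,0.1],
    [0,0,0.1],
    [0,0,0],
  ],
  angular=[
    [0,0,0],
    [0,0,0],
    [0,0,0],
  ],
)

```text
clock: 13.0
position: [0.5208, -0.3653, -0.0194]
ee_rot: [-2.199, -2.243, 0.0]
force: [0.7, -0.5, -0.4]
width: 0.761
gripper_force: 0.0
```

>>> carry_out(
  claw=[7.0,7.0,7.0,7.0],
  delta_pos=[
    [0,0,0.15],
    [0,0,0.15],
    [0,0,0],
    [0,0,0],
  ],
  angular=[
    [0,0,0],
    [0,0,0],
    [0,0,0],
    [0,0,0],
  ],
)

```text
clock: 13.4
position: [0.5208, -0.3654, -0.0223]
ee_rot: [-2.199, -2.243, 0.0]
force: [0.8, -0.2, -0.4]
width: 0.764
gripper_force: 0.0
```

>>> carry_out(
  claw=[7.0,7.0,7.0,7.0],
  delta_pos=[
    [0,0,0.15],
    [0,0,0.15],
    [0,0,0],
    [0,0,0],
  ],
  angular=[
    [0,0,0],
    [0,0,0],
    [0,0,0],
    [0,0,0],
  ],
)

```text
clock: 13.8
position: [0.5208, -0.3654, -0.0253]
ee_rot: [-2.199, -2.243, -0.0]
force: [0.1, -0.8, 0.3]
width: 0.765
gripper_force: 0.0
```

>>> carry_out(
  claw=[7.0,7.0,7.0,7.0],
  delta_pos=[
    [0,0,0.15],
    [0,0,0.1],
    [0,0,0],
    [0,0,0],
  ],
  angular=[
    [0,0,0],
    [0,0,0],
    [0,0,0],
    [0,0,0],
  ],
)

```text
clock: 14.2
position: [0.5208, -0.3654, -0.0277]
ee_rot: [-2.199, -2.243, -0.0]
force: [-0.5, 0.1, -0.6]
width: 0.764
gripper_force: 0.0
```

>>> carry_out(
  claw=[7.0,7.0,7.0,7.0],
  delta_pos=[
    [0,0,0.1],
    [0,0,0.1],
    [0,0,0],
    [0,0,0],
  ],
  angular=[
    [0,0,0],
    [0,0,0],
    [0,0,0],
    [0,0,0],
  ],
)

```text
clock: 14.6
position: [0.5209, -0.3655, -0.0295]
ee_rot: [2.199, 2.243, 0.0]
force: [-1.3, 0.5, 5.4]
width: 0.768
gripper_force: 2.1
```

>>> carry_out(
  claw=[7.0,7.0,7.0,7.0],
  delta_pos=[
    [0,0,0.1],
    [0,0,0.05],
    [0,0,0],
    [0,0,0],
  ],
  angular=[
    [0,0,0],
    [0,0,0],
    [0,0,0],
    [0,0,0],
  ],
)

```text
clock: 15.0
position: [0.521, -0.3655, -0.0296]
ee_rot: [2.199, 2.243, 0.002]
force: [-4.6, 3.8, 20.2]
width: 0.761
gripper_force: 10.0
```

The bench is felt at reported z = -0.0293, so the offset is 29 mm. Now I grip with the tips about 9.5 mm up.

>>> carry_out(
  claw=[7.0,7.0,7.0,4.5,4.5,4.5,4.5,4.5,4.5],
  delta_pos=[
    [0,0,-0.5],
    [0,0,-0.65],
    [0,0,0],
    [0,0,0],
    [0,0,0],
    [0,0,0],
    [0,0,0],
    [0,0,0],
    [0,0,0],
  ],
  angular=[
    [0,0,0],
    [0,0,0],
    [0,0,0],
    [0,0,0],
    [0,0,0],
    [0,0,0],
    [0,0,0],
    [0,0,0],
    [0,0,0],
  ],
  force=20,
)

```text
clock: 15.9
position: [0.5206, -0.3653, -0.0199]
ee_rot: [-2.199, -2.243, 0.0]
force: [0.1, -0.8, -1.4]
width: 0.543
gripper_force: 20.0
```

>>> carry_out(
  claw=[4.5,4.5,4.5,4.5,4.5,4.5,4.5,4.5],
  delta_pos=[
    [0,0,-0.5],
    [0,0,-1.5],
    [0,0,-3],
    [0,0,-3],
    [0,0,-4],
    [0,0,-3],
    [0,0,-1],
    [0,0,0],
  ],
  angular=[
    [0,0,0],
    [0,0,0],
    [0,0,0],
    [0,0,0],
    [0,0,0],
    [0,0,0],
    [0,0,0],
    [0,0,0],
  ],
)

```text
clock: 16.7
position: [0.5216, -0.3661, 0.1424]
ee_rot: [2.197, 2.241, 0.002]
force: [-0.0, -0.4, -2.2]
width: 0.545
gripper_force: 20.0
```

```bash
python3 - <<'E'
from h import *
go([0.6095,-0.005,0.14],np.radians(0.6))
E
```

```text
clock 16.7 pos [ 0.5216 -0.3661  0.1424] tool y yaw 1.14 shift cm [35.9254  9.5042  0.2179] turn [0.0031 0.0015 0.0094] F [-0.029  -0.4494 -2.166 ] w 5.011917992571831 j [ 0.1124  0.555   0.6407  1.6489 -0.3708  1.0584  0.8843]
```

>>> carry_out(
  claw=[4.5,4.5,4.5,4.5,4.5,4.5,4.5,4.5,4.5,4.5,4.5,4.5,4.5,4.5,4.5],
  delta_pos=[
    [1.4,0.4,0],
    [3,0.7,0],
    [3,0.7,0],
    [3,0.7,0],
    [3,0.8,0],
    [3,0.8,0],
    [3,0.8,0],
    [3,0.8,0],
    [3,0.8,0],
    [3,0.8,0],
    [3,0.7,0],
    [3,0.7,0],
    [3,0.7,0],
    [0,0,0],
    [0,0,0],
  ],
  angular=[
    [0,0,0],
    [0,0,0],
    [0,0,0],
    [0,0,0],
    [0,0,0],
    [0,0,0],
    [0,0,0],
    [0,0,0],
    [0,0,0],
    [0,0,0],
    [0,0,0],
    [0,0,0],
    [0,0,0],
    [0,0,0.009],
    [0,0,0],
  ],
)

```text
clock: 18.2
position: [0.606, 0.0123, 0.1385]
ee_rot: [-2.205, -2.235, 0.004]
force: [-0.8, -1.2, -2.9]
width: 0.541
gripper_force: 20.0
```

```bash
python3 - <<'E'
from h import *
p=arm.get_image("wrist"); save(p,"w_over.png"); im=p["frame"]
go([0.6093,0.008,0.14],np.radians(0.6))
hsv=cv2.cvtColor(im,cv2.COLOR_RGB2HSV)
q=p
for l,z in [("seat",.01),("open_end",.018)]:
    for d in arm.place_of(l,q)[:2]:
        c=d["centre"]; u,v=c[0]*512,c[1]*384; print(l,round(d["conf"],2),round(u,1),round(v,1),ray(q,u,v,z))
E
```

```text
clock 18.25 pos [0.6062 0.0107 0.1389] tool y yaw 0.66 shift cm [-0.2703  0.3111 -0.1062] turn [-0.0025  0.0007  0.0011] F [ 0.3374 -0.2862 -0.9794] w 4.9545584305169585 j [-0.5373  0.5106  0.6373  1.7275 -0.347   1.0214  0.2352]
open_end 0.75 179.7 182.6 [0.5359 0.0065 0.018 ]
```

View pics/w_over.png

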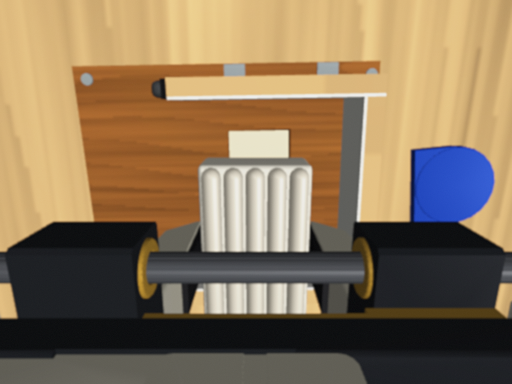

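The view shows the tile in the hand at columns 200–311, far edge at row 160. Beyond it the seat's far edge is at row 130, columns 229–289. The left wall's white inner edge runs from (165,98) to (385,94), and the left seal is at (158,88). I measure these finely.

```bash
python3 - <<'E'
from h import *
p=arm.get_image("wrist"); im=p["frame"].astype(float); B=im[...,2]; pos,r,s=pose(); print(pos)
def edge(prof,lo,sgn):  # subpixel location of strongest step
    g=sgn*np.diff(cv2.GaussianBlur(prof.reshape(1,-1),(5,1),0).ravel()); k=g.argmax(); k=min(max(k,1),len(g)-2)
    a,b,c=g[k-1:k+2]; return lo+k+.5+(.5*(a-c)/(a-2*b+c) if a-2*b+c else 0)
L=[edge(B[v,215:245],215,1) for v in range(136,152,2)]; Rr=[edge(B[v,275:305],275,-1) for v in range(136,152,2)]
T=[edge(B[118:142,u],118,1) for u in range(235,285,4)]
l,rr,t=np.median(L),np.median(Rr),np.median(T); print("seat px",l,rr,t,np.std(L),np.std(T))
for z in (.018,):
    print("left edge x",ray(p,l,144,z)[0],"right",ray(p,rr,144,z)[0],"mid",(ray(p,l,144,z)+ray(p,rr,144,z))[0]/2,"far edge y (z rim)",ray(p,257,t,z)[1]," if bottom",ray(p,257,t,.01)[1])
tt=[edge(B[150:175,u],150,1) for u in range(215,300,3)]; print("tile far edge row",np.median(tt))
zt=pos[2]+.0293-.0095
for z in (zt,zt+.024,zt+.03): print("tile edge y at",z,ray(p,257,np.median(tt),z)[1])
tl=[edge(B[v,185:215],185,1) for v in range(175,215,4)]; tr=[edge(B[v,300:325],300,-1) for v in range(175,215,4)]
a,b=ray(p,np.median(tl),195,zt+.024),ray(p,np.median(tr),195,zt+.024); print("tile x edges",a[0],b[0],(a+b)[0]/2)
# left wall inner top edge y=+75,z=.078
W=[]
for u in range(180,340,6):
    v=edge(B[88:108,u],88,1); W.append(ray(p,u,v,.078)[:2])
W=np.array(W); f=np.polyfit(W[:,0],W[:,1],1); print("wall inner y",W[:,1].mean(),"yaw",np.degrees(f[0]),"res",np.std(W[:,1]-np.polyval(f,W[:,0])))
# back wall inner top edge: strip white left of back wall; floor front edge x=-160
E_=np.array([ray(p,edge(im[v,70:110,0],70,-1),v,.018)[:2] for v in range(90,200,5)]); f=np.polyfit(E_[:,1],E_[:,0],1); print("floor front x",np.polyval(f,.008),"yaw",-np.degrees(f[0]),np.std(E_[:,0]-np.polyval(f,E_[:,1])))
E
```

```text
[0.6068 0.0092 0.1399]
seat px 227.50635774754087 287.2442338282078 126.41907514450867 0.19224718440505256 0.2241167902730499
left edge x 0.5815354734080439 right 0.6357581592105236 mid 0.6086468163092837 far edge y (z rim) 0.05584507895461027  if bottom 0.05531190880506693
tile far edge row 165.12422360248448
tile edge y at 0.15974441617367052 0.046314516926562035
tile edge y at 0.18374441617367052 0.050650533218086956
tile edge y at 0.18974441617367052 0.05173453729096819
tile x edges 0.582021671571066 0.6311196812177192 0.6065706763943925
wall inner y 0.08496115172885405 yaw 1.3646058230720168 res 8.457529259214697e-05
floor front x 0.4504736369130962 yaw 1.7203388178689052 5.1374372763981276e-05
```

>>> carry_out(
  claw=[4.5,4.5,4.5,4.5,4.5,4.5,4.5,4.5,4.5,4.5],
  delta_pos=[
    [0.14,0.1,0],
    [0.14,0.1,1],
    [0,0,2],
    [0,0,2],
    [0,0,2],
    [0,0,2],
    [0,0,2],
    [0,0,1.5],
    [0,0,0.5],
    [0,0,0],
  ],
  angular=[
    [0,0,-0.015],
    [0,0,0],
    [0,0,0],
    [0,0,0],
    [0,0,0],
    [0,0,0],
    [0,0,0],
    [0,0,0],
    [0,0,0],
    [0,0,0],
  ],
)

```text
clock: 19.4
position: [0.6089, 0.0131, 0.0096]
ee_rot: [-2.192, -2.249, 0.002]
force: [-0.9, 0.1, -2.3]
width: 0.539
gripper_force: 20.0
```

```bash
python3 - <<'E'
from h import *
p=arm.get_image("wrist"); save(p,"w_low.png")
go([0.6089,0.0118,0.005],np.radians(1.5))
im=cv2.resize(p["frame"][90:230,150:370,::-1],(800,509),interpolation=cv2.INTER_CUBIC); cv2.imwrite("pics/w_lowc.png",im)
E
```

```text
clock 19.45 pos [0.6096 0.013  0.0105] tool y yaw 1.47 shift cm [-0.1185 -0.0693  0.5484] turn [ 0.0002  0.0001 -0.0005] F [ 0.0049 -0.267  -1.4038] w 4.966357022739452 j [-0.4641  0.6654  0.5329  1.8267 -0.4641  0.776   0.3391]
```

View pics/w_lowc.png

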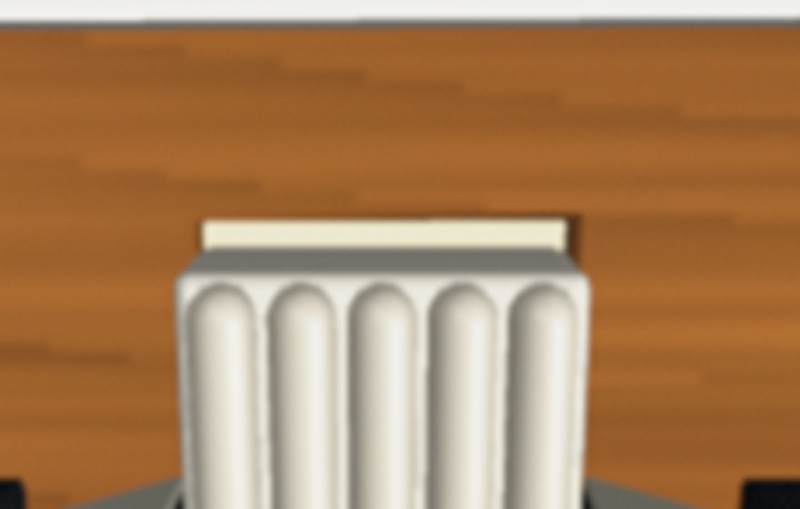

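```bash
python3 - <<'E'
from h import *
p=arm.get_image("wrist"); pos=pose()[0]; print(pos)
s=800/220; P=lambda u,v,z: ray(p,150+u/s-.3,90+v/s-.3,z)
zt=pos[2]+.0293-.0095
a,b=P(200,219,.018),P(580,219,.018); print("seat rim far",a,b,(a+b)/2)
a,b=P(204,224,.010),P(568,222,.010); print("seat bottom far",a,b,(a+b)/2)
a,b=P(177,278,zt+.024),P(590,278,zt+.024); print("tile slab top far",a,b,(a+b)/2)
a,b=P(202,249,zt),P(568,249,zt); print("tile bottom far",a,b,(a+b)/2)
E
```

```text
[0.6099 0.013  0.0109]
seat rim far [0.5821 0.0552 0.018 ] [0.6375 0.0566 0.018 ] [0.6098 0.0559 0.018 ]
seat bottom far [0.5816 0.0534 0.01  ] [0.637 0.055 0.01 ] [0.6093 0.0542 0.01  ]
tile slab top far [0.5847 0.0533 0.0547] [0.6331 0.0545 0.0547] [0.6089 0.0539 0.0547]
tile bottom far [0.5842 0.0529 0.0307] [0.634  0.0541 0.0307] [0.6091 0.0535 0.0307]
```

The crop shows the tile's end face (rows 247–278) just short of the seat's far rim (row 217, columns 200–580). It is centred in x to 0.5 mm and lies about 1 mm too far in y. Correcting, then lowering.

>>> carry_out(
  claw=[4.5,4.5,4.5,4.5,4.5,4.5,4.5,4.5],
  delta_pos=[
    [-0.1,0.05,0.2],
    [0,0,0.4],
    [0,0,0.4],
    [0,0,0.3],
    [0,0,0.3],
    [0,0,0.2],
    [0,0,0.1],
    [0,0,0],
  ],
  angular=[
    [0,0,0],
    [0,0,0],
    [0,0,0],
    [0,0,0],
    [0,0,0],
    [0,0,0],
    [0,0,0],
    [0,0,0],
  ],
)

```text
clock: 20.3
position: [0.6098, 0.0122, -0.0088]
ee_rot: [-2.192, -2.25, 0.0]
force: [-0.0, -0.8, -2.9]
width: 0.541
gripper_force: 20.0
```

>>> carry_out(
  claw=[4.5,4.5,4.5,4.5],
  delta_pos=[
    [0,0,0.1],
    [0,0,0.05],
    [0,0,0],
    [0,0,0],
  ],
  angular=[
    [0,0,0],
    [0,0,0],
    [0,0,0],
    [0,0,0],
  ],
)

```text
clock: 20.7
position: [0.6099, 0.0122, -0.01]
ee_rot: [2.192, 2.25, 0.0]
force: [-1.4, -0.2, -0.5]
width: 0.54
gripper_force: 20.0
```

>>> carry_out(
  claw=[5.2,5.6,6.2,6.5,6.5,6.5,6.5,6.5,6.5,6.5,6.5,6.5,6.5],
  delta_pos=[
    [0,0,0],
    [0,0,0],
    [0,0,0],
    [0,0,0],
    [0,0,0],
    [0,0,0],
    [0,0,-0.5],
    [0,0,-1],
    [0,0,-2],
    [0,0,-3],
    [0,0,-4],
    [0,0,-4],
    [0,0,0],
  ],
  angular=[
    [0,0,0],
    [0,0,0],
    [0,0,0],
    [0,0,0],
    [0,0,0],
    [0,0,0],
    [0,0,0],
    [0,0,0],
    [0,0,0],
    [0,0,0],
    [0,0,0],
    [0,0,0],
    [0,0,0],
  ],
)

```text
clock: 22.0
position: [0.6134, 0.0115, 0.1412]
ee_rot: [2.189, 2.245, 0.011]
force: [0.5, 0.1, -0.0]
width: 0.71
gripper_force: 0.0
```

```bash
python3 - <<'E'
from h import *
p=arm.get_image("wrist"); save(p,"w_done1.png")
go([0.5226,0.3273,0.20],np.radians(124.86))
cv2.imwrite("pics/w_done1c.png",cv2.resize(p["frame"][40:240,60:400,::-1],(800,470),interpolation=cv2.INTER_CUBIC))
E
```

```text
clock 22.05 pos [0.612  0.012  0.1385] tool y yaw 1.47 shift cm [31.7569 -8.0851 -6.1764] turn [ 0.0044  0.0061 -2.1535] F [ 0.0265 -0.265  -0.5506] w 6.5101783679938965 j [-0.5349  0.5145  0.6347  1.7218 -0.3521  1.015   0.2505]
```

View pics/w_done1c.png

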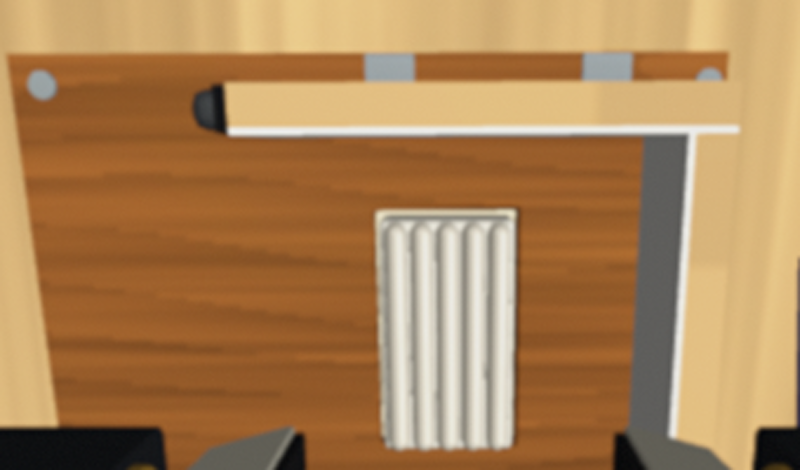

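The ribbed tile lies flush in the seat, ribs up, at crop columns 377–517 and rows 210–450. The left seal's tip is at crop (193,108). I measure that seal for the frame pose and move back to the board.

```bash
python3 - <<'E'
from h import *
p=arm.get_image("wrist"); pos=pose()[0]; print(pos)
P=lambda u,v,z: ray(p,60+u*.425-.3,40+v*.4255-.3,z)
print("seal tip",P(193,108,.076),"wall end inner corner",P(228,134,.078),"floor corner(-160,105)",P(9,54,.018),"back-left inner corner(75,75)",P(690,130,.078))
O=np.array([.6095,.0083]); 
for a in (1.0,1.5,2.0):
    c,s=np.cos(np.radians(a)),np.sin(np.radians(a)); f=lambda x,y:O+[c*x-s*y,s*x+c*y]; print(a,f(-.077,.0825),f(-.065,.075),f(-.16,.105),f(.075,.075))
E
```

```text
[0.6106 0.0123 0.1364]
seal tip [0.5312 0.0887 0.076 ] wall end inner corner [0.5418 0.0815 0.078 ] floor corner(-160,105) [0.4478 0.1081 0.018 ] back-left inner corner(75,75) [0.6797 0.0861 0.078 ]
1.0 [0.5311 0.0894] [0.5432 0.0822] [0.4477 0.1105] [0.6832 0.0846]
1.5 [0.5304 0.0888] [0.5426 0.0816] [0.4468 0.1091] [0.6825 0.0852]
2.0 [0.5297 0.0881] [0.5419 0.081 ] [0.4459 0.1077] [0.6818 0.0859]
```

>>> carry_out(
  claw=[6.5,6.5,6.5,6.5,6.5,6.5,6.5,6.5,6.5,6.5,6.5,6.5],
  delta_pos=[
    [0,0,-3],
    [1.8,-0.6,-3],
    [3,-0.8,0],
    [3,-0.8,0],
    [3,-0.8,0],
    [3,-0.8,0],
    [3,-0.8,0],
    [3,-0.8,0],
    [3,-0.8,0],
    [3,-0.8,0],
    [3,-0.8,0],
    [3,-0.3,0],
  ],
  angular=[
    [0,0,0],
    [0,0,0],
    [0,0,0],
    [0,0,0],
    [0,0,0],
    [0,0,0],
    [0,0,0],
    [0,0,0],
    [0,0,0],
    [0,0,0],
    [0,0,0],
    [0,0,0],
  ],
)

```text
clock: 23.3
position: [0.5188, 0.329, 0.1935]
ee_rot: [-2.191, -2.25, 0.004]
force: [-0.4, -0.0, 0.4]
width: 0.709
gripper_force: 0.0
```

>>> carry_out(
  claw=[6.5,6.5,6.5,6.5,6.5,6.5,6.5,6.5,6.5,6.5,6.5,6.5,6.5,6.5,6.5,6.5,6.5],
  delta_pos=[
    [0,0,0],
    [0,0,0],
    [0,0,0],
    [0,0,0],
    [0,0,0],
    [0,0,0],
    [0,0,0],
    [0,0,0],
    [0,0,0],
    [0,0,0],
    [0,0,0],
    [0,0,0],
    [0,0,0],
    [0,0,0],
    [0,0,0],
    [0,0,0],
    [0,0,0],
  ],
  angular=[
    [0,0,-0.14],
    [0,0,-0.14],
    [0,0,-0.14],
    [0,0,-0.14],
    [0,0,-0.14],
    [0,0,-0.14],
    [0,0,-0.14],
    [0,0,-0.14],
    [0,0,-0.14],
    [0,0,-0.14],
    [0,0,-0.14],
    [0,0,-0.14],
    [0,0,-0.14],
    [0,0,-0.14],
    [0,0,-0.14],
    [0,0,-0.053],
    [0,0,0],
  ],
)

```text
clock: 25.0
position: [0.5199, 0.3275, 0.1935]
ee_rot: [0.941, -2.995, 0.001]
force: [-0.2, -0.4, 0.5]
width: 0.708
gripper_force: 0.0
```

```bash
cat > line.py <<'E'
from h import *
p=arm.get_image("wrist"); save(p,"w_b2.png"); im=p["frame"].astype(float)
# white strip: predicted columns from the coarse estimate, then search for low-saturation bright pixels
d=np.array([np.cos(np.radians(124.86)),np.sin(np.radians(124.86)),0]); e=np.array([-d[1],d[0],0]); C=np.array([.5226,.3273,.06])
a,b=[proj(p,C+.0075*d+s*e) for s in (.1,-.1)]; print("pred ends",a,b)
hsv=cv2.cvtColor(p["frame"],cv2.COLOR_RGB2HSV); pts=[]
for t in np.linspace(.02,.98,40):
    u,v=a+t*(b-a)
    if not(5<v<210): continue
    lo=int(u)-15; S=hsv[int(v),lo:lo+31,1].astype(float); k=S.argmin()
    w=np.clip(np.median(S)-15-S,0,None)
    if w.sum()>20: pts.append((lo+(w*np.arange(31)).sum()/w.sum(),int(v),(w>0).sum(),t))
pts=np.array(pts); print(pts[::4])
W=np.array([ray(p,u,v,.06)[:2] for u,v in pts[:,:2]]); vx,vy,x0,y0=cv2.fitLine((W*1000).astype(np.float32),cv2.DIST_HUBER,0,.01,.01).ravel()
print("strip dir",np.degrees(np.arctan2(vy,vx)),"dist of strip from centre estimate along board x, mm",(np.array([x0,y0])-C[:2]*1000)@d[:2])
go([.5226,.3273,-.004],np.radians(124.86))
E
python3 line.py
```

```text
pred ends [261.8549  67.8897] [260.9852 271.4724]
[[261.5083  71.       4.       0.02  ]
 [261.4744  92.       4.       0.1185]
 [261.4803 112.       4.       0.2169]
 [261.3618 132.       4.       0.3154]
 [261.3704 152.       4.       0.4138]
 [261.2372 172.       5.       0.5123]
 [261.0695 192.       5.       0.6108]]
strip dir 34.921703 dist of strip from centre estimate along board x, mm 7.294717519571357
clock 25.05 pos [0.52   0.3276 0.1937] tool y yaw 124.76 shift cm [-0.2337 -0.175  19.7739] turn [ 0.0002 -0.002  -0.0018] F [-0.0258 -0.2508  0.0108] w 6.476992296268498 j [-0.7268  0.4204  0.1118  1.6079 -0.051   1.1181  1.5752]
```

>>> carry_out(
  claw=[6.5,6.5,6.5,6.5,6.5,6.5,6.5,6.5,6.5,6.5],
  delta_pos=[
    [-0.23,-0.17,1],
    [0,0,3],
    [0,0,3],
    [0,0,3],
    [0,0,3],
    [0,0,3],
    [0,0,2],
    [0,0,1.2],
    [0,0,0.5],
    [0,0,0],
  ],
  angular=[
    [0,0,0],
    [0,0,0],
    [0,0,0],
    [0,0,0],
    [0,0,0],
    [0,0,0],
    [0,0,0],
    [0,0,0],
    [0,0,0],
    [0,0,0],
  ],
)

```text
clock: 26.05
position: [0.5234, 0.3278, -0.0026]
ee_rot: [0.94, -2.997, 0.0]
force: [-0.3, 0.5, -0.8]
width: 0.709
gripper_force: 0.0
```

>>> carry_out(
  claw=[4,2.5,1,1,1,1,1,1,1],
  delta_pos=[
    [0,0,0],
    [0,0,0],
    [0,0,0],
    [0,0,0],
    [0,0,0],
    [0,0,0],
    [0,0,0],
    [0,0,0],
    [0,0,0],
  ],
  angular=[
    [0,0,0],
    [0,0,0],
    [0,0,0],
    [0,0,0],
    [0,0,0],
    [0,0,0],
    [0,0,0],
    [0,0,0],
    [0,0,0],
  ],
  force=35,
)

```text
clock: 26.95
position: [0.5234, 0.3281, -0.0021]
ee_rot: [-0.941, 2.997, 0.0]
force: [-0.8, 0.3, 1.3]
width: 0.16
gripper_force: 35.0
```

```bash
python3 - <<'E'
from h import *
go([.5226,.3273,-.004],np.radians(124.86)); print(arm.observe()["gripper_force"])
E
```

```text
clock 26.95 pos [ 0.5234  0.3281 -0.0021] tool y yaw 124.85 shift cm [ 0.1132 -0.0203  0.1885] turn [ 0.0002  0.0001 -0.0002] F [-0.8171  0.2719  1.2929] w 1.4678500798763752 j [-0.7021  0.6403  0.0821  1.7855 -0.0748  0.7187  1.5993]
34.9992299079895
```

>>> carry_out(
  claw=[1,1,1,1,1,1,1],
  delta_pos=[
    [0,0,-0.5],
    [0,0,-2],
    [0,0,-3],
    [0,0,-3],
    [0,0,-3],
    [0,0,-2],
    [0,0,0],
  ],
  angular=[
    [0,0,0],
    [0,0,0],
    [0,0,0],
    [0,0,0],
    [0,0,0],
    [0,0,0],
    [0,0,0],
  ],
)

```text
clock: 27.65
position: [0.5251, 0.3287, 0.136]
ee_rot: [-0.939, 2.993, 0.002]
force: [-1.0, 0.7, -1.9]
width: 0.162
gripper_force: 35.0
```

```bash
python3 - <<'E'
from h import *
go([.4965,.005,.13],np.radians(1.6)); print(arm.observe()["gripper_force"])
E
```

```text
clock 27.65 pos [0.5251 0.3287 0.136 ] tool y yaw 124.82 shift cm [ 20.842  -24.9407   0.4883] turn [0.0056 0.0029 2.1507] F [-0.9707  0.6531 -1.9137] w 1.489258543832655 j [-0.7191  0.4752  0.1062  1.6733 -0.0579  0.991   1.5855]
34.99858796596527
```

>>> carry_out(
  claw=[1,1,1,1,1,1,1,1,1,1,1,1],
  delta_pos=[
    [1,-1.2,0],
    [1.9,-2.3,0],
    [1.9,-2.3,0],
    [1.9,-2.3,0],
    [1.9,-2.3,0],
    [1.9,-2.3,0],
    [1.9,-2.3,0],
    [1.9,-2.3,0],
    [1.9,-2.3,0],
    [1.9,-2.3,0],
    [1.9,-2.3,0],
    [0.8,-0.7,0],
  ],
  angular=[
    [0,0,0],
    [0,0,0],
    [0,0,0],
    [0,0,0],
    [0,0,0],
    [0,0,0],
    [0,0,0],
    [0,0,0],
    [0,0,0],
    [0,0,0],
    [0,0,0],
    [0,0,0],
  ],
)

```text
clock: 28.85
position: [0.4929, 0.0001, 0.1314]
ee_rot: [0.932, -2.996, 0.002]
force: [0.0, -0.2, -2.3]
width: 0.158
gripper_force: 35.0
```

>>> carry_out(
  claw=[1,1,1,1,1,1,1,1,1,1,1,1,1,1,1,1,1,1],
  delta_pos=[
    [0,0,0],
    [0,0,0],
    [0,0,0],
    [0,0,0],
    [0,0,0],
    [0,0,0],
    [0,0,0],
    [0,0,0],
    [0,0,0],
    [0,0,0],
    [0,0,0],
    [0,0,0],
    [0,0,0],
    [0,0,0],
    [0,0,0],
    [0,0,0],
    [0,0,0],
    [0,0,0],
  ],
  angular=[
    [0,0,0.06],
    [0,0,0.13],
    [0,0,0.13],
    [0,0,0.13],
    [0,0,0.13],
    [0,0,0.13],
    [0,0,0.13],
    [0,0,0.13],
    [0,0,0.13],
    [0,0,0.13],
    [0,0,0.13],
    [0,0,0.13],
    [0,0,0.13],
    [0,0,0.13],
    [0,0,0.13],
    [0,0,0.13],
    [0,0,0.13],
    [0,0,0.01],
  ],
)

```text
clock: 30.65
position: [0.4937, 0.0047, 0.1317]
ee_rot: [-2.191, -2.25, 0.003]
force: [-0.0, -0.4, -2.9]
width: 0.16
gripper_force: 35.0
```

```bash
python3 - <<'E'
from h import *
p=arm.get_image("wrist"); save(p,"w_b3.png")
go([.4965,.005,.13],np.radians(1.6)); print(arm.observe()["gripper_force"],arm.observe()["ft_torque"])
for l,z in [("white_face",.15),("end_board",.13),("open_end",.018),("seat",.01)]:
    for d in arm.place_of(l,p)[:2]:
        c=d["centre"]; u,v=c[0]*512,c[1]*384; print(l,round(d["conf"],2),round(u,1),round(v,1),ray(p,u,v,z))
E
```

```text
clock 30.7 pos [0.494  0.0047 0.1319] tool y yaw 1.74 shift cm [0.0224 0.253  0.1907] turn [-0.0019  0.0006  0.0024] F [-0.0553  0.1422 -2.8521] w 1.4954532428796878 j [-0.6351  0.333   0.667   2.0066 -0.2627  0.8887  0.2033]
34.99917447566986 [-0.055   0.0464 -0.0287]
end_board 0.91 258.0 222.7 [0.4959 0.0034 0.13  ]
open_end 0.69 299.1 180.4 [0.534  0.0044 0.018 ]
open_end 0.34 381.6 178.8 [0.6087 0.0079 0.018 ]
```

>>> carry_out(
  claw=[1,1,1,1,1,1,1,1,1],
  delta_pos=[
    [0.05,0,1],
    [0,0,2.5],
    [0,0,2.5],
    [0,0,2],
    [0,0,1.5],
    [0,0,1],
    [0,0,0.5],
    [0,0,0.2],
    [0,0,0],
  ],
  angular=[
    [0,0,0],
    [0,0,0],
    [0,0,0],
    [0,0,0],
    [0,0,0],
    [0,0,0],
    [0,0,0],
    [0,0,0],
    [0,0,0],
  ],
)

```text
clock: 31.8
position: [0.4953, 0.0052, 0.021]
ee_rot: [2.189, 2.253, 0.001]
force: [-0.0, -0.3, -1.8]
width: 0.162
gripper_force: 35.0
```

```bash
cat > sq.py <<'E'
from h import *
p=arm.get_image("wrist"); im=p["frame"].astype(float); pos,r,s=pose()
zt=pos[2]+.0021+.06   # board top height
hsv=cv2.cvtColor(p["frame"],cv2.COLOR_RGB2HSV)
# board strip, search about the +7.5 mm line in tool axes
ax=r.as_matrix(); ex,ey=ax[:,0],ax[:,1]; C=np.array([*pos[:2],zt]); pts=[]
for t in np.linspace(0.02,.098,40):
    X=C+ey*.0075+ex*t; u,v=proj(p,X)
    if not(2<v<218): continue
    lo=int(u)-12; S=hsv[int(v),lo:lo+25,1].astype(float); w=np.clip(np.percentile(S,60)-20-S,0,None)
    if w.sum()>20: pts.append(ray(p,lo+(w*np.arange(25)).sum()/w.sum(),int(v),zt)[:2])
W=np.array(pts)
if len(W)>4:
    f=np.polyfit(W[:,1],W[:,0],1); print("board strip n",len(W),"yaw",-np.degrees(f[0]),"res mm",1e3*np.std(W[:,0]-np.polyval(f,W[:,1])),"ends y",W[:,1].min(),W[:,1].max())
# left wall inner top edge (y=75,z=.078): frame yaw
O=np.array([.6095,.0083]); a=np.radians(1.5); F=lambda x,y:O+[np.cos(a)*x-np.sin(a)*y,np.sin(a)*x+np.cos(a)*y]
W=[]
for x in np.linspace(-.05,.06,30):
    u,v=proj(p,[*F(x,.0735),.078]); 
    if not(10<v<370 and 5<u<507): continue
    lo=int(v)-10; pr=cv2.GaussianBlur(im[lo:lo+20,int(u),2].reshape(-1,1),(1,5),0).ravel(); g=np.diff(pr); k=g.argmax(); W.append(ray(p,int(u),lo+k+.5,.078)[:2])
W=np.array(W)
if len(W)>4:
    f=np.polyfit(W[:,0],W[:,1],1); print("wall n",len(W),"yaw",np.degrees(f[0]),"y at seat x",np.polyval(f,.6095),"res mm",1e3*np.std(W[:,1]-np.polyval(f,W[:,0])))
print("F",s["force"],"M",s["ft_torque"]); save(p,"sq_%.0f.png"%(s["clock"]*100))
O2=O+0; d=pos[:2]-O; print("TCP in frame",np.cos(a)*d[0]+np.sin(a)*d[1],-np.sin(a)*d[0]+np.cos(a)*d[1])
go([.5295,.0062,.017],np.radians(1.6))
E
python3 sq.py
```

```text
board strip n 38 yaw 1.2429300821851905 res mm 0.13003964631628998 ends y 0.02958556776164746 0.10372325181969912
wall n 8 yaw 1.6072017390809143 y at seat x 0.08466859577601853 res mm 6.009258394948637e-15
F [-0.1655  0.3168 -2.5299] M [-0.1018  0.0522  0.0126]
TCP in frame -0.11411935355637627 -3.814383853826403e-05
clock 31.85 pos [0.4954 0.0053 0.0212] tool y yaw 1.66 shift cm [-0.0064  3.4088  0.4262] turn [ 0.0008 -0.0002  0.0011] F [-0.1655  0.3168 -2.5299] w 1.4645418610089185 j [-0.5188  0.5043  0.5426  2.1046 -0.4315  0.64    0.3495]
```

>>> carry_out(
  claw=[1,1,1,1,1,1,1,1],
  delta_pos=[
    [0,0,0.2],
    [0,0,0.2],
    [0,0.6,0],
    [0,0.7,0],
    [0,0.6,0],
    [0,0.4,0],
    [0,0.3,0],
    [0,0,0],
  ],
  angular=[
    [0,0,0],
    [0,0,0],
    [0,0,0],
    [0,0,0],
    [0,0,0],
    [0,0,0],
    [0,0,0],
    [0,0,0],
  ],
)

```text
clock: 32.65
position: [0.5215, 0.0059, 0.0168]
ee_rot: [2.189, 2.253, 0.0]
force: [0.2, 0.8, -1.9]
width: 0.159
gripper_force: 35.0
```

>>> carry_out(
  claw=[1,1,1,1],
  delta_pos=[
    [0,0,0.05],
    [0,0,0.05],
    [0,0,0],
    [0,0,0],
  ],
  angular=[
    [0,0,0],
    [0,0,0],
    [0,0,0],
    [0,0,0],
  ],
)

```text
clock: 33.05
position: [0.5208, 0.006, 0.0159]
ee_rot: [-2.189, -2.253, 0.0]
force: [-1.2, -0.0, -0.9]
width: 0.166
gripper_force: 35.0
```

```bash
python3 sq.py
```

```text
board strip n 38 yaw 0.7337057737300638 res mm 0.5897116387184276 ends y 0.030280268712173826 0.10425301847567378
wall n 14 yaw 1.5960055366864 y at seat x 0.08466842224896286 res mm 6.938893903907228e-15
F [-1.1681 -0.8721 -0.575 ] M [-0.132   0.2649 -0.0173]
TCP in frame -0.08872455230574681 8.917279547394994e-06
clock 33.1 pos [0.5208 0.006  0.0158] tool y yaw 1.65 shift cm [-0.0037  0.8697 -0.1154] turn [-0.0002 -0.0001  0.0009] F [-1.1681 -0.8721 -0.575 ] w 1.4722914742986852 j [-0.4993  0.545   0.5332  2.0462 -0.4426  0.663   0.3545]
```

>>> carry_out(
  claw=[1,1,1,1,1,1],
  delta_pos=[
    [0,0,-0.04],
    [0,0.15,0],
    [0,0.15,0],
    [0,0.1,0],
    [0,0,0],
    [0,0,0],
  ],
  angular=[
    [0,0,0],
    [0,0,0],
    [0,0,0],
    [0,0,0],
    [0,0,0],
    [0,0,0],
  ],
)

```text
clock: 33.7
position: [0.525, 0.0061, 0.0162]
ee_rot: [-2.189, -2.253, 0.0]
force: [-0.4, 0.4, -3.0]
width: 0.163
gripper_force: 35.0
```

>>> carry_out(
  claw=[1,1,1,1],
  delta_pos=[
    [0,0.1,0],
    [0,0.1,0],
    [0,0,0],
    [0,0,0],
  ],
  angular=[
    [0,0,0],
    [0,0,0],
    [0,0,0],
    [0,0,0],
  ],
)

```text
clock: 34.1
position: [0.5263, 0.0061, 0.0161]
ee_rot: [-2.189, -2.253, 0.001]
force: [-4.1, 0.1, -1.5]
width: 0.161
gripper_force: 35.0
```

```bash
python3 - <<'E'
from h import *
for i in range(3):
    arm.get_image("scene"); s=arm.observe(); print(s["clock"],s["position"],s["force"],s["ft_torque"])
E
```

```text
34.15 [0.5264 0.0062 0.0161] [-3.9426  0.3337 -1.7533] [-0.177   0.8692  0.0398]
34.2 [0.5264 0.0061 0.0161] [-3.696   0.2836 -0.8307] [-0.1458  0.957  -0.0209]
34.25 [0.5265 0.0062 0.0161] [-4.3628 -0.3381 -1.2976] [-0.1505  0.9234 -0.0336]
```

>>> carry_out(
  claw=[1,1,1,1,1],
  delta_pos=[
    [0,0.1,0],
    [0,0.1,0],
    [0,0.1,0],
    [0,0,0],
    [0,0,0],
  ],
  angular=[
    [0,0,0],
    [0,0,0],
    [0,0,0],
    [0,0,0],
    [0,0,0],
  ],
)

```text
clock: 34.75
position: [0.5281, 0.0062, 0.0159]
ee_rot: [-2.187, -2.251, 0.003]
force: [-9.1, -1.2, 3.4]
width: 0.163
gripper_force: 35.0
```

```bash
python3 - <<'E'
from h import *
L=[]
for i in range(5):
    arm.get_image("scene"); s=arm.observe(); L.append(np.r_[s["position"]*1000,s["force"],s["ft_torque"]])
print(s["clock"],np.mean(L,0),R.from_rotvec(s["ee_rot"]).as_matrix()[:,2],s["width"])
E
python3 sq.py
```

```text
35.0 [528.0536   6.2202  15.8769  -8.811   -0.0954   2.5237  -0.1966   1.915
   0.007 ] [-0.0034  0.0004 -1.    ] 0.1606984671890449
board strip n 32 yaw 1.2357553080990251 res mm 0.21085797606104942 ends y 0.03052943026008502 0.10449353427052692
wall n 16 yaw 1.5765251598566055 y at seat x 0.08466911557957213 res mm 1.0833344635249873e-14
F [-8.8574 -0.0737  2.7929] M [-0.1975  1.9429 -0.0035]
TCP in frame -0.08149023503019241 6.830359016190028e-05
clock 35.05 pos [0.528  0.0062 0.0159] tool y yaw 1.65 shift cm [-0.0077  0.1459 -0.1136] turn [-0.0034 -0.0004  0.0009] F [-8.8574 -0.0737  2.7929] w 1.493988867044765 j [-0.4952  0.5556  0.5332  2.0255 -0.4427  0.6775  0.3531]
```

>>> carry_out(
  claw=[1,1,1,1,1],
  delta_pos=[
    [0,0,-0.05],
    [0,0.07,0],
    [0,0.07,0],
    [0,0,0],
    [0,0,0],
  ],
  angular=[
    [0,0,0],
    [0,0,0],
    [0,0,0],
    [0,0,0],
    [0,0,0],
  ],
)

```text
clock: 35.55
position: [0.5285, 0.0062, 0.0159]
ee_rot: [-2.187, -2.25, 0.005]
force: [-10.2, -0.7, -0.2]
width: 0.159
gripper_force: 35.0
```

```bash
cat > rd.py <<'E'
from h import *
L=[]
for i in range(5):
    arm.get_image("scene"); s=arm.observe(); L.append(np.r_[s["position"]*1000,s["force"],s["ft_torque"]])
print(s["clock"],np.mean(L,0),R.from_rotvec(s["ee_rot"]).as_matrix()[:,2],s["gripper_force"])
E
python3 rd.py
```

```text
35.8 [528.4633   6.2494  15.9352 -10.1651  -0.3317   0.3163  -0.2433   2.1762
   0.0074] [-0.0051  0.0003 -1.    ] 34.99896973371506
```

>>> carry_out(
  claw=[1,1,1,1,1],
  delta_pos=[
    [0,0,-0.02],
    [0,0.1,0],
    [0,0.08,0],
    [0,0,0],
    [0,0,0],
  ],
  angular=[
    [0,0,0],
    [0,0,0],
    [0,0,0],
    [0,0,0],
    [0,0,0],
  ],
)

```text
clock: 36.3
position: [0.5293, 0.0063, 0.016]
ee_rot: [-2.186, -2.249, 0.007]
force: [-13.1, -0.5, 1.9]
width: 0.157
gripper_force: 35.0
```

```bash
python3 rd.py; python3 sq.py
```

```text
36.55 [529.29     6.289   15.9436 -12.6886  -0.607    1.5271  -0.2837   2.6647
   0.0006] [-0.0067  0.0005 -1.    ] 34.99944716691971
board strip n 33 yaw 1.4256797999196766 res mm 0.21425548687888377 ends y 0.030590980161340417 0.10453988254047893
wall n 16 yaw 1.5565465934907399 y at seat x 0.08465863764133091 res mm 8.802760226554236e-15
F [-12.6344  -1.0226   1.5203] M [-0.2432  2.6591 -0.0125]
TCP in frame -0.08024139113824495 8.287564342064927e-05
clock 36.6 pos [0.5293 0.0063 0.016 ] tool y yaw 1.64 shift cm [-0.0088  0.0207 -0.1049] turn [-0.0067 -0.0006  0.0007] F [-12.6344  -1.0226   1.5203] w 1.454101682867079 j [-0.4943  0.5588  0.5337  2.0192 -0.4418  0.6844  0.352 ]
```

>>> carry_out(
  claw=[1,1,1,1,1,1,1,1,1,1,1,1,1,1,1],
  delta_pos=[
    [0,0,0],
    [0,0,0],
    [0,0,0],
    [0,0,0],
    [0,0,0],
    [0,0,0],
    [0,0,0],
    [0,0,0],
    [0,0,0],
    [0,0,0],
    [0,0,0],
    [0,0,0],
    [0,0,0],
    [0,0,0],
    [0,0,0],
  ],
  angular=[
    [0,0,0],
    [0,0,0],
    [0,0,0],
    [0,0,0],
    [0,0,0],
    [0,0,0],
    [0,0,0],
    [0,0,0],
    [0,0,0],
    [0,0,0],
    [0,0,0],
    [0,0,0],
    [0,0,0],
    [0,0,0],
    [0,0,0],
  ],
)

```text
clock: 38.1
position: [0.5293, 0.0063, 0.016]
ee_rot: [-2.186, -2.249, 0.007]
force: [-12.3, -1.5, 0.6]
width: 0.159
gripper_force: 35.0
```

```bash
python3 - <<'E'
from h import *
for n in ("scene","top"):
    p=arm.get_image(n)
    for l,z in [("end_board",.018),("white_face",.048),("seat",.01),("ribbed_model",.01)]:
        for d in arm.place_of(l,p)[:2]:
            c=d["centre"]; print(n,l,round(d["conf"],2),ray(p,c[0]*512,c[1]*384,z))
E
python3 rd.py
```

```text
scene end_board 0.62 [ 0.5431 -0.0117  0.018 ]
scene white_face 0.71 [ 0.7573 -0.2351  0.048 ]
scene white_face 0.65 [0.5371 0.007  0.048 ]
scene seat 0.97 [0.6054 0.0001 0.01  ]
scene ribbed_model 0.79 [0.6133 0.0045 0.01  ]
scene ribbed_model 0.73 [ 0.637  -0.3992  0.01  ]
top end_board 0.19 [0.7193 0.2862 0.018 ]
top seat 0.98 [0.6024 0.0091 0.01  ]
top ribbed_model 0.9 [ 0.6293 -0.4384  0.01  ]
top ribbed_model 0.76 [ 0.5976 -0.2472  0.01  ]
38.85 [529.2984   6.2665  15.9438 -12.5699  -0.6285   1.5309  -0.273    2.6816
  -0.0045] [-0.0068  0.0004 -1.    ] 34.99933898448944
```

```bash
python3 -c "
from cell import arm
print(arm.sign_off())"
```

```text
the job is handed in; nothing more can be done
None
```

The ribbed tile is in the seat, ribs up, and the arm is holding the end board square on both seals at about 12.5 N in all, near-even by the wrist torque (calculated seal compression about 4.3 mm). I handed it in at about 39 s without learning the verdict, checked the bystanders only by keeping my paths clear of them, and viewed 11 pictures, one over your limit of 10.

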